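# Find the push-button that still snaps and fit it in the control box

## Task

Three identical-looking push-button switches stand in the grey test jig: one still snaps, two are worn and stay soft. Press their blue caps slowly, one after another and never harder than about 12 N, until you feel one break over with a snap; then lift that switch out of the jig and seat it fully in the empty round hole of the white control box. Leave the soft switches in the jig and everything else where it stands.

Things in the scene. Friction and masses are not known exactly. Their poses are not given: they have to be found in the camera images.
- jig_hole0 (a point): The -y end one of three round sockets in the jig's top: centre of its mouth; axes as the jig's. 27 mm dia, 22 mm deep. In each stands one push-button switch, its plug within 1.5 mm of the centre, sides along the jig's axes. Switch: round plug 24 mm dia, 18 mm long, foot tapered over 5 mm; on it a black housing 32x32 mm, 26 mm tall, resting on the jig's top (grip it there)
- jig_hole1 (a point): The middle one of three round sockets in the jig's top: centre of its mouth; axes as the jig's. 27 mm dia, 22 mm deep. In each stands one push-button switch, its plug within 1.5 mm of the centre, sides along the jig's axes. On each housing is a round blue cap 20 mm across that stands 10.5 to 15.5 mm proud (differs by switch and run, not measured); it can be pushed 6.2 mm to a hard stop and springs back
- jig_hole2 (a point): The +y end one of three round sockets in the jig's top: centre of its mouth; axes as the jig's. 27 mm dia, 22 mm deep. In each stands one push-button switch, its plug within 1.5 mm of the centre, sides along the jig's axes. A switch weighs about 0.1 kg
- jig: grey test jig fixed to the bench, 85x200x30 mm, origin centre of underside, z up; sockets in a row along its y axis at y = -60, 0, +60 mm. Feel of the caps: the sound one climbs to about 7 N at 1.7 mm of travel, snaps over, falls to 2.8 N at 4 mm, climbs again; worn ones only climb, one by about 0.8 N/mm, one by 1.7 N/mm, to the stop. Over 15 N cracks a cap
- control_box: white control box fixed to the bench, 130x130x45 mm, origin centre of underside, z up; a red button and two small lamps (up to 10 mm proud) near its -y edge, a cable gland on its +x side. A seated switch has its housing resting on the box's top
- box_hole (a point): centre of the mouth of the empty round switch hole in the top of the control box; 27 mm dia, 22 mm deep, axis vertical; box axes
- bottle: white reagent bottle with blue cap, 56 mm across, 105 mm tall, origin centre of underside; bystander
- beaker: small clear beaker, 46 mm across, 57 mm tall, origin centre of underside; bystander
- petri: closed petri dish, 58 mm across, 15 mm high, origin centre of underside; bystander
- timer: light bench timer, 62x62x20 mm, origin centre of underside; bystander

How it is judged:
On the way, in this order (a step that is already met when the one before it is completed fails the run):
1. the sound switch, still in the jig, has been pressed past its breakover (its cap in by more than 2.1 mm) (distance between sound_cap_c0 and sound_shim_c0 below 0.017 m and distance of sound_c1 from where it was at the start of the episode below 0.006 m), for 0.05 s.
2. that switch has been lifted clear of the jig (distance of sound_c1 from where it was at the start of the episode above 0.03 m), for 0.1 s.
At the end, for the whole second after the job is handed in: The switch that snaps stands upright (within 4 degrees) and stays in the hole of the control box, within 3.5 mm of its centre and within 2.5 mm of fully seated; the two soft switches still stand upright in their sockets within 10 mm of where they were (horizontal distance between sound_c1 and box_hole below 0.0035 m and z of sound_c1 in the frame of control_box between 0.0555 and 0.0605 m and angle between each of sound_c1, worn_1_c1, worn_2_c1's own z axis and vertical below 0.07 rad and distance of each of worn_1_c1, worn_2_c1 from where it was at the start of the episode below 0.01 m); the robot touches nothing.
It fails at once if more than 15 N on a switch's cap (contact force between any of sound_cap_c0, worn_1_cap_c0, worn_2_cap_c0 and anything else above 15 N).
It fails at once if a soft switch is pulled out of the jig or shifted by more than 15 mm (distance of any of worn_1_c1, worn_2_c1 from where it was at the start of the episode above 0.015 m).
It fails at once if the bottle, beaker, petri dish or timer is moved by more than 20 mm (distance of any of bottle, beaker, petri, timer from where it was at the start of the episode above 0.02 m).
It also fails if it takes over 72 s, if anything falls off the work surface, if the arm or the gripper's body presses on something with over 40 N, if the wrist force passes 120 N, or if a joint passes its speed limit or range.

## Robot

A 6-joint arm with a two-finger parallel gripper is mounted at the origin on a cart in front of the work surface, level with it; the furniture and walls round the work are solid. World frame = base frame: x ahead of the robot, y to its left, z up, the work surface at z = 0. Lengths are in m, angles in rad, forces in N, time in s.
With the tool pointing down it reaches from about 0.425 to 0.95 m from the base axis. Payload 3.5 kg.
Tool frame: the origin (TCP) lies at the very end of the fingers, on their centre line; the grasp point (between the pads) lies 19 mm behind it (tcp_to_grasp is the distance from the TCP to the grasp point, in m); z points along the fingers, y is the direction in which the jaws open and shut (so a half turn about z gives the same grasp; the last joint's range is limited). The gripper opens to 85 mm and grips with 20 to 120 N. Pads are 22 mm wide; open, the fingers measure 114 mm over their backs; the gripper's body (76 mm by 85 mm) begins 54 mm behind the grasp point. The pads swing forward as they close: fully open they stand 13 mm farther back than shut.
Start: joints at [1.152, 0.286, 1.577, -0, 1.279, -0.15], TCP at [0.179, 0.651, 0.231] pointing down, gripper open.
Joint ranges: [-2.77, 2.77], [-0.9, 2.22], [0.21, 2.48], [-1.53, 4.67], [0.24, 2.81], [-2.84, 2.84]. Speed limits (rad/s): [2.79, 2.79, 3.14, 3.14, 3.14, 3.14].

## Interface

Orientations are given as a unit quaternion [x, y, z, w].
In Python, from plant import * gives the robot as it stands. The module is installed in compiled form; this text tells all that it offers.
- The arm moves only by the tool arm_command, never from a script. Its argument "steps" is a list of rows, each a list of 3 entries, a list of its own where there are three numbers: the turn, a rotation vector about the tool's x, y, z in rad, then the shift along the tool's x, y, z in m, then the gripper command: -1 is shut, 1 is fully open, values between are in proportion. A call has 1 to 12 rows; each row is the pose to reach, as a shift and turn from the pose measured when the call began, along the tool's axes at that moment; what a row does not reach only later rows make up. A row lasts 1/8 s, in which the tool goes at most 62.5 mm and 10.7 degrees, less where a joint would pass 70% of its speed; a pose out of reach is approached as far as the arm can. A call with a gripper value outside its range is refused whole. The fingers move at their own pace and stop on an object; "force" is the grip in N (left out, the last holds). Time passes only in rows, so rows that repeat a pose let the fingers close. It gives the time, the measured TCP pose, the force and the opening at its end, in the units of the state.
- get_state(): the state, without advancing time (a new reading comes with each control period).
- read_camera(name): name is "side" or "top"; returns a dict with "frame" (400x640x3 uint8, red, green, blue), "vfov" (degrees; the focal length in pixels is half the picture's height over the tangent of half this angle, whatever the lens; pixels are square), "cx", "cy" (the principal point, pixels), "position" and "rotation" of the camera in the world. Camera axes: x right, y up, looking along -z (the intrinsics and any distortion apply to the point x, -y, -z); pixel columns grow to the right and rows downward; lengths in m; the calibration is good to about 2 mm. A picture is of the moment at which its call begins. There is no depth.
- sign_off(): hands the job in, once; it reports no verdict.
The state is a dict: "time": time; "qpos": joint angles; "dq": joint speeds; "joint_efforts": joint torques, N m; "eef_pos": TCP position; "tcp_rot": TCP orientation; "contact_force": force on the tool from outside, world axes, zero at the start; "wrist_torque": the same for the moment, N m; "opening": opening from 0.0 (shut) to 1.0 (fully open).
Only numpy, scipy, OpenCV 4.12 (cv2) and the standard library are available. Lean on these libraries where they do the work, as an engineer would, in place of code of your own. Each camera call takes 0.05 s, during which the arm holds its last target.

## Working session

There is one attempt and no reset: what is moved stays moved. The work goes in short steps, Python scripts to look and compute and a tool call to move; the robot and the scene stay as the last step left them, time stands still between calls to the robot, and variables do not carry over. Pictures are saved under pics/ and viewed, and the job is handed in when it is done.

Besides the shell and the picture viewer there is one more tool, called by a JSON object that holds its "api" and its "payload". arm_command: Moves the arm, as the interface text tells. Its arguments: {"type":"object","properties":{"steps":{"type":"array"},"force":{"type":"number"}},"required":["steps"]}

```bash
mkdir -p pics; python3 - <<'E'
from plant import *
import cv2, json, pickle
s=get_state(); print({k:np.round(v,4).tolist() if 'np' in dir() else v for k,v in s.items()})
d={}
for n in ("side","top"):
    c=read_camera(n); d[n]=c
    cv2.imwrite(f"pics/{n}0.png",c["frame"][:,:,::-1])
    print(n,{k:v for k,v in c.items() if k!="frame"})
pickle.dump(d,open("cams.pkl","wb"))
E
```

```text
{'time': 0.0, 'qpos': array([ 1.15200284e+00,  2.87212450e-01,  1.57819989e+00, -5.70108476e-06,
        1.27858386e+00, -1.49982547e-01]), 'dq': array([ 0.00120372,  0.00271817, -0.00185154,  0.00158469, -0.00203594,
        0.00086963]), 'joint_efforts': array([-1.19623095e-03, -4.05978048e+01, -2.92626321e+01, -1.93404476e-04,
        5.75882150e-03,  8.58177572e-06]), 'eef_pos': array([0.17895862, 0.65015658, 0.22990359]), 'tcp_rot': array([ 1.34000253e-01,  9.90980569e-01, -1.15426603e-03, -3.34561994e-04]), 'contact_force': array([-0.08190372,  0.89046448,  0.95584116]), 'wrist_torque': array([-0.00430263,  0.01833982,  0.01624883]), 'opening': 1.0041792256441615}
side {'vfov': 47.69855769355681, 'cx': 320.0025615944382, 'cy': 199.2375005454322, 'position': array([ 0.30779869, -0.26079371,  0.99780883]), 'rotation': array([ 0.24014039, -0.07608683, -0.3057861 ,  0.91817114])}
top {'vfov': 57.0124814752434, 'cx': 313.4589436039677, 'cy': 199.5176074241698, 'position': array([0.54028473, 0.16200002, 1.05762826]), 'rotation': array([ 0.03004057, -0.03125974, -0.69896462,  0.71384092])}
```

View pics/side0.png

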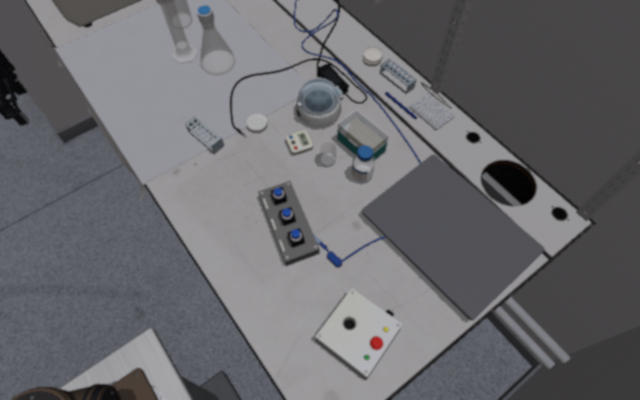

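View pics/top0.png

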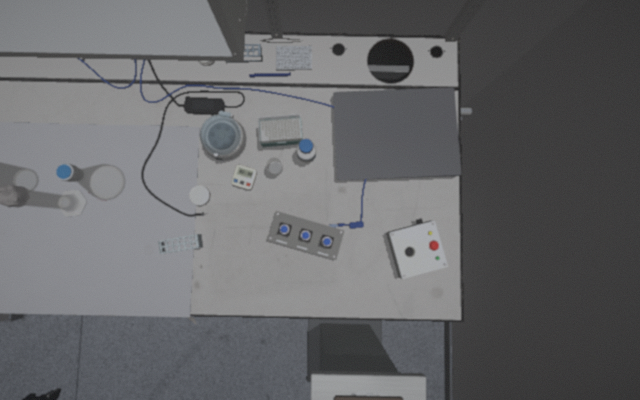

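```bash
python3 - <<'E'
import cv2,pickle
d=pickle.load(open("cams.pkl","rb"))
def crop(n,x,y,w,h,s,o):
    im=d[n]["frame"][y:y+h,x:x+w,::-1]
    im=cv2.resize(im,None,fx=s,fy=s,interpolation=cv2.INTER_CUBIC)
    for k in range(0,w,10): cv2.line(im,(k*s,0),(k*s,6 if k%50 else 14),(0,255,255),1)
    for k in range(0,h,10): cv2.line(im,(0,k*s),(6 if k%50 else 14,k*s),(0,255,255),1)
    cv2.imwrite("pics/"+o,im)
crop("top",260,200,100,70,8,"t_jig.png")
crop("top",375,205,90,75,8,"t_box.png")
crop("side",240,170,90,100,6,"s_jig.png")
crop("side",310,285,100,95,6,"s_box.png")
E
```

```text
(no output)
```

View pics/t_jig.png

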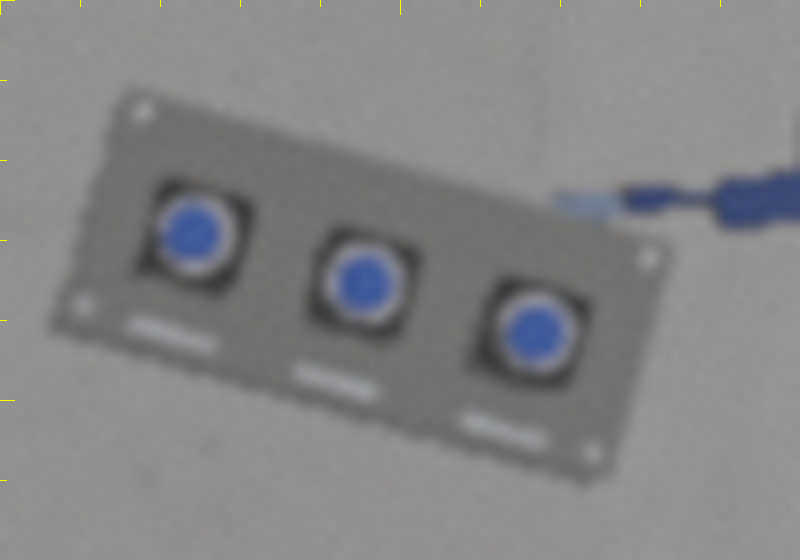

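View pics/t_box.png

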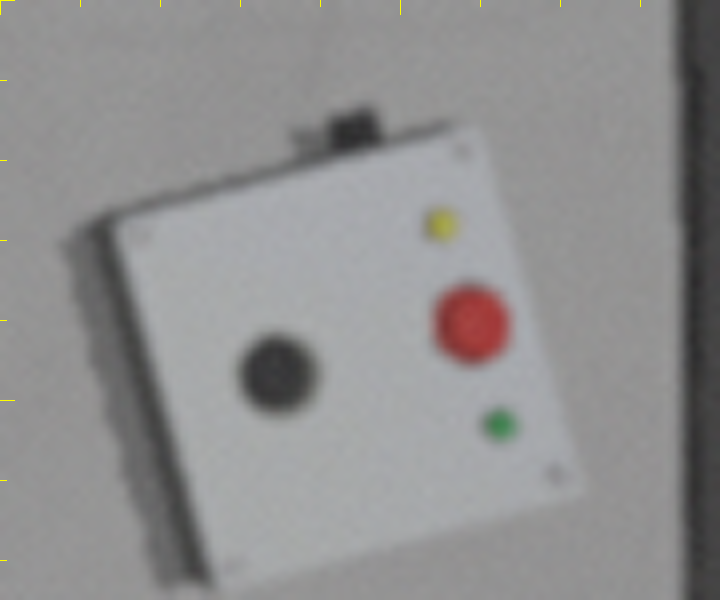

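View pics/s_jig.png

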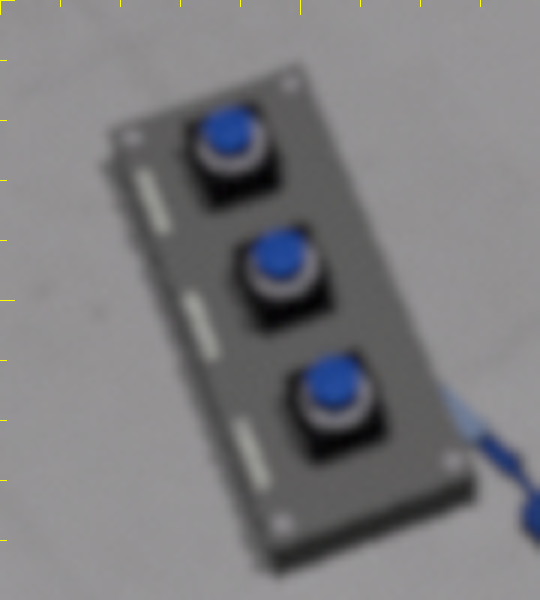

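View pics/s_box.png

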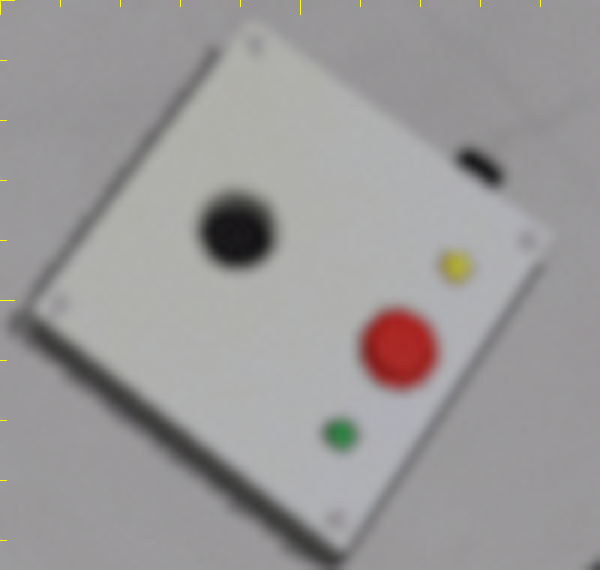

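```bash
cat > h.py <<'E'
import numpy as np,cv2,pickle
from scipy.spatial.transform import Rotation as R
from scipy.optimize import least_squares
D=pickle.load(open("cams.pkl","rb"))
def proj(c,P):
    P=np.atleast_2d(P); f=200/np.tan(np.radians(c["vfov"])/2)
    q=R.from_quat(c["rotation"]).inv().apply(P-c["position"])
    return np.c_[c["cx"]+f*q[:,0]/-q[:,2], c["cy"]-f*q[:,1]/-q[:,2]]
def back(c,uv,z):
    f=200/np.tan(np.radians(c["vfov"])/2)
    uv=np.atleast_2d(uv)
    d=R.from_quat(c["rotation"]).apply(np.c_[(uv[:,0]-c["cx"])/f,-(uv[:,1]-c["cy"])/f,-np.ones(len(uv))])
    t=(z-c["position"][2])/d[:,2]
    return c["position"]+d*t[:,None]
def unc(p,off,s): return (np.array(p,float)+.5)/s-.5+np.array(off)
def crop(im,x,y,w,h,s,o):
    im=im[y:y+h,x:x+w,::-1]
    im=cv2.resize(im,None,fx=s,fy=s,interpolation=cv2.INTER_CUBIC)
    for k in range(0,w,10): cv2.line(im,(k*s,0),(k*s,6 if k%50 else 14),(0,255,255),1)
    for k in range(0,h,10): cv2.line(im,(0,k*s),(6 if k%50 else 14,k*s),(0,255,255),1)
    cv2.imwrite("pics/"+o,im)
E
python3 - <<'E'
from h import *
np.set_printoptions(precision=4,suppress=True)
T,S=D["top"],D["side"]
tj=lambda p:unc(p,(260,200),8); sj=lambda p:unc(p,(240,170),6)
tb=lambda p:unc(p,(375,205),8); sb=lambda p:unc(p,(310,285),6)
# jig corners order: (top image) TL,TR,BR,BL
ct=tj([(125,90),(672,240),(607,485),(52,330)]); 
cs=sj([(298,65),(476,475),(268,562),(112,130)])
st=tj([(142,110),(648,257),(592,452),(84,304)]); ss=sj([(290,84),(455,460),(283,522),(134,137)])
print("jig corners top",back(T,ct,.03)[:,:2].ravel()); print("side",back(S,cs,.03)[:,:2].ravel())
print("screws top",back(T,st,.03)[:,:2].ravel()); print("side",back(S,ss,.03)[:,:2].ravel())
# box
bt=tb([(112,220),(472,124),(582,490),(212,592)]); bs=sb([(255,20),(552,235),(342,555),(28,310)])
print("box top",back(T,bt,.045)[:,:2].ravel()); print("side",back(S,bs,.045)[:,:2].ravel())
print("hole",back(T,tb((278,374)),.045),back(S,sb((237,230)),.045))
print("caps t",back(T,tj([(191,235),(363,283),(535,332)]),.069)); print("s",back(S,sj([(229,131),(281,254),(334,381)]),.069))
E
```

```text
jig corners top [0.5957 0.2674 0.5475 0.0757 0.4628 0.097  0.5119 0.2902]
side [0.5962 0.2662 0.5452 0.073  0.4609 0.0918 0.5168 0.2866]
screws top [0.5889 0.2612 0.5415 0.0839 0.4739 0.1023 0.5211 0.2794]
side [0.5882 0.2606 0.5424 0.0829 0.4747 0.1017 0.5222 0.2783]
box top [ 0.5432 -0.0465  0.5786 -0.1701  0.4551 -0.2066  0.4183 -0.0808]
side [ 0.5443 -0.0491  0.5786 -0.1714  0.4533 -0.2084  0.4174 -0.0827]
hole [[ 0.492  -0.1033  0.045 ]] [[ 0.4919 -0.1044  0.045 ]]
caps t [[0.5456 0.2398 0.069 ]
 [0.5308 0.182  0.069 ]
 [0.5157 0.1242 0.069 ]]
s [[0.5452 0.2363 0.069 ]
 [0.5304 0.1787 0.069 ]
 [0.5157 0.1223 0.069 ]]
```

```bash
cat > go.py <<'E'
import sys
from plant import *
from h import *
np.set_printoptions(precision=4,suppress=True)
def plan(x,y,z,psi):
    s=get_state(); Rc=R.from_quat(s["tcp_rot"])
    yv=np.array([np.cos(psi),np.sin(psi),0]); zv=np.array([0,0,-1.]); xv=np.cross(yv,zv)
    Rt=R.from_matrix(np.c_[xv,yv,zv])
    print("t",s["time"],"pos",s["eef_pos"],"F",s["contact_force"],"op",s["opening"],"q",s["qpos"])
    print("turn",(Rc.inv()*Rt).as_rotvec(),"shift",Rc.inv().apply(np.array([x,y,z])-s["eef_pos"]))
if __name__=="__main__": plan(*map(float,sys.argv[1:5]))
E
python3 go.py .5463 .239 .11 -.262
python3 -c "
from plant import *
for i in range(3): print(get_state()['contact_force'])"
```

```text
t 0.1 pos [0.179  0.6502 0.23  ] F [ 0.6113 -1.0074  0.8141] op 1.0040226964987038 q [ 1.152   0.2871  1.578   0.      1.2786 -0.15  ]
turn [-0.002   0.0014  1.564 ] shift [-0.4634 -0.2986  0.1205]
[ 0.61128003 -1.00744288  0.81408659]
[ 0.61128003 -1.00744288  0.81408659]
[ 0.61128003 -1.00744288  0.81408659]
```

{"api": "arm_command", "payload": {"steps": [[[-0.002,0.0014,1.564],[-0.4634,-0.2986,0.02],-1],[[-0.002,0.0014,1.564],[-0.4634,-0.2986,0.02],-1],[[-0.002,0.0014,1.564],[-0.4634,-0.2986,0.02],-1],[[-0.002,0.0014,1.564],[-0.4634,-0.2986,0.02],-1],[[-0.002,0.0014,1.564],[-0.4634,-0.2986,0.02],-1],[[-0.002,0.0014,1.564],[-0.4634,-0.2986,0.02],-1],[[-0.002,0.0014,1.564],[-0.4634,-0.2986,0.02],-1],[[-0.002,0.0014,1.564],[-0.4634,-0.2986,0.02],-1],[[-0.002,0.0014,1.564],[-0.4634,-0.2986,0.02],-1],[[-0.002,0.0014,1.564],[-0.4634,-0.2986,0.1205],-1],[[-0.002,0.0014,1.564],[-0.4634,-0.2986,0.1205],-1],[[-0.002,0.0014,1.564],[-0.4634,-0.2986,0.1205],-1]]}}

```text
time: 1.6
eef_pos: [0.5431, 0.238, 0.1055]
tcp_rot: [0.794, 0.608, -0.004, -0.002]
contact_force: [-0.1, 0.1, 0.0]
opening: -0.005
```

```bash
python3 - <<'E'
from go import *
f=[]
for i in range(6):
    c=read_camera("side"); f.append(get_state()["contact_force"])
    
crop(c["frame"],190,90,160,180,4,"s1.png")
c=read_camera("top");crop(c["frame"],240,130,160,140,5,"t1.png")
print(np.array(f)); 
plan(.5463,.239,.085,-.262)
E
```

```text
[[-0.2314  0.9337  0.6982]
 [-0.3898  0.3531  1.026 ]
 [ 1.2906 -0.4146  0.0489]
 [ 1.3348 -0.6575  0.4159]
 [ 0.1515  0.5394  0.1847]
 [-0.1828  0.4479  0.5875]]
t 1.95 pos [0.5475 0.2396 0.1123] F [ 0.8854 -1.2956 -0.7254] op -0.0017466502835495504 q [0.2428 0.2408 1.8636 0.     1.0333 0.5044]
turn [ 0.0034 -0.0019  0.0004] shift [-0.0009 -0.0011  0.0273]
```

View pics/s1.png

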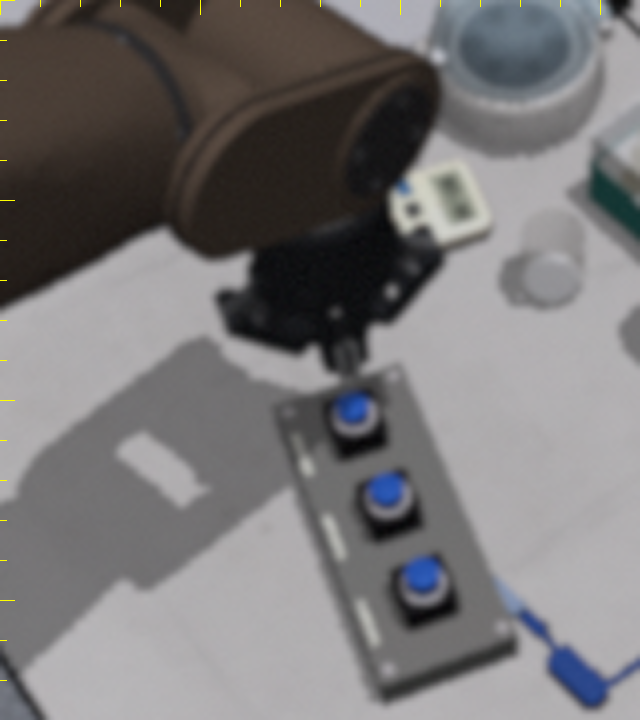

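View pics/t1.png

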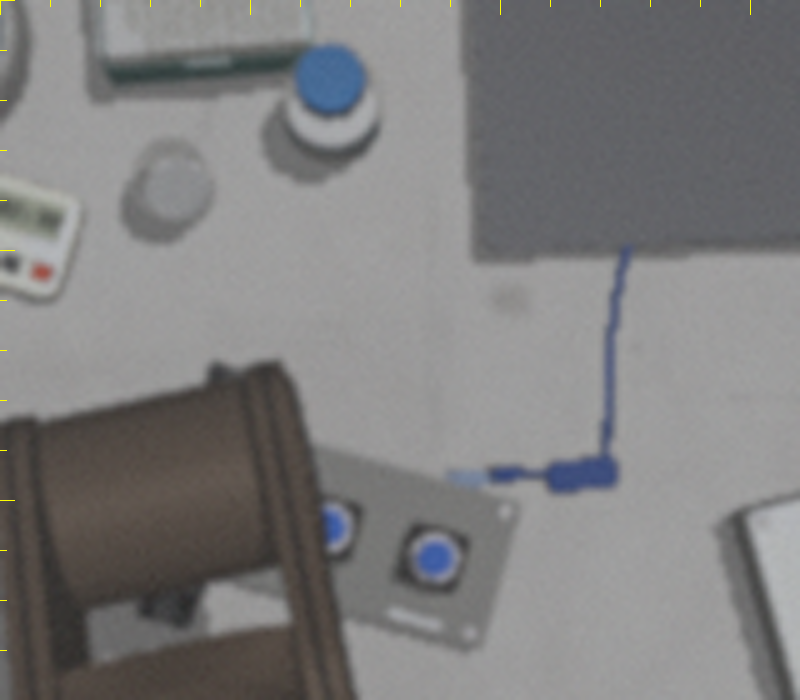

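{"api": "arm_command", "payload": {"steps": [[[0.0034,-0.0019,0.0004],[-0.0009,-0.0011,0.0273],-1],[[0.0034,-0.0019,0.0004],[-0.0009,-0.0011,0.0273],-1],[[0.0034,-0.0019,0.0004],[-0.0009,-0.0011,0.0273],-1]]}}

```text
time: 2.33
eef_pos: [0.5468, 0.2392, 0.0861]
tcp_rot: [0.793, 0.609, 0.001, 0.0]
contact_force: [0.1, 0.1, 0.4]
opening: 0.003
```

```bash
cat > feel.py <<'E'
from go import *
n=int(sys.argv[1]) if len(sys.argv)>1 else 4
f=[]
for i in range(n):
    c=read_camera("side"); s=get_state(); f.append(s["contact_force"]); print(s["eef_pos"],f[-1],s["qpos"][1:3])
print("mean",np.mean(f,0),"t",s["time"], "quat",s["tcp_rot"])
E
python3 feel.py 4; python3 -c "
from h import *
print(proj(D['side'],[.5475,.2396,.1123]))"
```

```text
[0.5471 0.2393 0.0864] [-0.4937  0.2009 -0.0593] [0.2753 1.8754]
[0.5472 0.2393 0.0864] [0.0338 0.133  0.3237] [0.2753 1.8754]
[0.5471 0.2393 0.0863] [0.2618 0.8956 0.3295] [0.2754 1.8755]
[0.547  0.2392 0.0861] [-0.0371  0.0957 -0.6785] [0.2755 1.8757]
mean [-0.0588  0.3313 -0.0212] t 2.525 quat [0.7934 0.6087 0.0009 0.0004]
[[276.0994605  180.41115339]]
```

{"api": "arm_command", "payload": {"steps": [[[0,0,0],[0,0,0.006],-1],[[0,0,0],[0,0,0.012],-1],[[0,0,0],[0,0,0.012],-1],[[0,0,0],[0,0,0.012],-1]]}}

```text
time: 3.02
eef_pos: [0.5469, 0.2392, 0.0739]
tcp_rot: [0.793, 0.609, 0.001, 0.0]
contact_force: [-0.2, -1.3, -0.3]
opening: 0.001
```

```bash
python3 feel.py 4
```

```text
[0.5471 0.2392 0.0741] [ 0.6909  1.3497 -0.4483] [0.2926 1.88  ]
[0.5471 0.2392 0.0742] [ 0.5417 -0.4351  0.0477] [0.2924 1.8799]
[0.5472 0.2393 0.0743] [ 0.147   0.001  -0.6481] [0.2924 1.8799]
[0.5472 0.2393 0.0743] [-0.6341 -0.5045 -0.3253] [0.2923 1.8799]
mean [ 0.1864  0.1028 -0.3435] t 3.225 quat [0.7934 0.6087 0.001  0.0005]
```

{"api": "arm_command", "payload": {"steps": [[[0,0,0],[0,0,0.001],-1],[[0,0,0],[0,0,0.002],-1],[[0,0,0],[0,0,0.002],-1]]}}

```text
time: 3.6
eef_pos: [0.5471, 0.2392, 0.0722]
tcp_rot: [0.793, 0.609, 0.001, 0.0]
contact_force: [0.2, -0.4, 0.0]
opening: -0.001
```

```bash
python3 feel.py 4
```

```text
[0.5471 0.2392 0.0722] [ 0.5781 -1.0795 -0.2073] [0.2953 1.8807]
[0.5471 0.2392 0.0723] [ 0.1905 -0.1565  0.0821] [0.2952 1.8806]
[0.5472 0.2393 0.0723] [-0.6415 -0.3369 -0.1058] [0.2952 1.8806]
[0.5472 0.2393 0.0723] [0.1303 0.1489 0.7372] [0.2952 1.8806]
mean [ 0.0644 -0.356   0.1265] t 3.8 quat [0.7934 0.6087 0.001  0.0005]
```

{"api": "arm_command", "payload": {"steps": [[[0,0,0],[0,0,0.0005],-1],[[0,0,0],[0,0,0.001],-1],[[0,0,0],[0,0,0.001],-1]]}}

```text
time: 4.18
eef_pos: [0.5471, 0.2392, 0.0712]
tcp_rot: [0.793, 0.609, 0.001, 0.0]
contact_force: [-0.0, 0.4, 0.3]
opening: 0.002
```

```bash
python3 feel.py 4
```

```text
[0.5471 0.2393 0.0712] [ 1.1673 -0.3615  0.2606] [0.2967 1.881 ]
[0.5472 0.2393 0.0713] [ 0.4631 -0.6035  0.4199] [0.2966 1.8809]
[0.5472 0.2393 0.0713] [-0.8505 -0.3428 -0.6396] [0.2966 1.8809]
[0.5472 0.2393 0.0713] [-0.7648  0.6234  0.2098] [0.2966 1.8809]
mean [ 0.0038 -0.1711  0.0627] t 4.375 quat [0.7934 0.6087 0.001  0.0005]
```

{"api": "arm_command", "payload": {"steps": [[[0,0,0],[0,0,0.0005],-1],[[0,0,0],[0,0,0.001],-1],[[0,0,0],[0,0,0.001],-1]]}}

```text
time: 4.75
eef_pos: [0.5471, 0.2392, 0.0702]
tcp_rot: [0.793, 0.609, 0.001, 0.0]
contact_force: [-0.2, 1.1, 0.4]
opening: -0.0
```

```bash
python3 feel.py 3
```

```text
[0.5472 0.2392 0.0703] [-0.5471  0.4213 -0.1288] [0.2981 1.8812]
[0.5472 0.2393 0.0703] [-0.5408 -0.0452  0.2989] [0.2981 1.8812]
[0.5472 0.2393 0.0703] [ 1.3092 -0.1892  0.1518] [0.298  1.8812]
mean [0.0738 0.0623 0.1073] t 4.9 quat [0.7934 0.6087 0.001  0.0005]
```

{"api": "arm_command", "payload": {"steps": [[[0,0,0],[0,0,0.0005],-1],[[0,0,0],[0,0,0.001],-1],[[0,0,0],[0,0,0.001],-1]]}}

```text
time: 5.28
eef_pos: [0.5471, 0.2393, 0.0692]
tcp_rot: [0.793, 0.609, 0.001, 0.0]
contact_force: [-0.5, 0.3, 1.2]
opening: 0.001
```

```bash
python3 feel.py 3
```

```text
[0.5472 0.2392 0.0693] [ 0.5984 -1.4005 -1.0246] [0.2995 1.8816]
[0.5472 0.2393 0.0693] [ 0.5127 -0.8623 -0.2507] [0.2995 1.8816]
[0.5472 0.2393 0.0693] [-0.0847 -0.4383  1.2869] [0.2995 1.8815]
mean [ 0.3421 -0.9004  0.0039] t 5.425 quat [0.7934 0.6087 0.001  0.0005]
```

{"api": "arm_command", "payload": {"steps": [[[0,0,0],[0,0,0.0005],-1],[[0,0,0],[0,0,0.001],-1],[[0,0,0],[0,0,0.001],-1]]}}

```text
time: 5.8
eef_pos: [0.5472, 0.2393, 0.0683]
tcp_rot: [0.793, 0.609, 0.001, 0.0]
contact_force: [0.2, 0.1, 0.2]
opening: -0.0
```

```bash
python3 feel.py 3
```

```text
[0.5472 0.2393 0.0683] [-0.9571  0.0392 -0.6331] [0.301  1.8819]
[0.5472 0.2393 0.0683] [-0.0878 -0.4834  0.1117] [0.301  1.8819]
[0.5472 0.2393 0.0683] [ 0.6811 -0.2252 -0.1635] [0.3009 1.8818]
mean [-0.1213 -0.2231 -0.2283] t 5.95 quat [0.7934 0.6087 0.001  0.0004]
```

{"api": "arm_command", "payload": {"steps": [[[0,0,0],[0,0,0.0005],-1],[[0,0,0],[0,0,0.001],-1],[[0,0,0],[0,0,0.001],-1]]}}

```text
time: 6.32
eef_pos: [0.5473, 0.2393, 0.0675]
tcp_rot: [0.793, 0.609, 0.001, 0.001]
contact_force: [-0.4, 1.0, 1.0]
opening: -0.004
```

```bash
python3 feel.py 3
```

```text
[0.5473 0.2393 0.0675] [-1.0419  0.2182  0.7004] [0.3023 1.882 ]
[0.5473 0.2393 0.0675] [0.3725 0.2657 1.8438] [0.3023 1.882 ]
[0.5473 0.2393 0.0674] [-0.6271 -0.3777  0.9497] [0.3023 1.882 ]
mean [-0.4322  0.0354  1.1647] t 6.475 quat [0.7934 0.6087 0.0011 0.0005]
```

{"api": "arm_command", "payload": {"steps": [[[0,0,0],[0,0,0.0005],-1],[[0,0,0],[0,0,0.001],-1],[[0,0,0],[0,0,0.001],-1]]}}

```text
time: 6.85
eef_pos: [0.5473, 0.2393, 0.0665]
tcp_rot: [0.793, 0.609, 0.001, 0.001]
contact_force: [-0.1, 0.3, 1.6]
opening: -0.002
```

```bash
python3 feel.py 3
```

```text
[0.5473 0.2393 0.0665] [-0.9085  0.2025  1.7825] [0.3037 1.8822]
[0.5473 0.2393 0.0665] [-0.6015  0.4744  1.171 ] [0.3037 1.8822]
[0.5473 0.2393 0.0665] [-1.5296  0.6439  2.0216] [0.3037 1.8823]
mean [-1.0132  0.4403  1.6583] t 7.0 quat [0.7934 0.6087 0.0011 0.0005]
```

{"api": "arm_command", "payload": {"steps": [[[0,0,0],[0,0,0.0005],-1],[[0,0,0],[0,0,0.001],-1],[[0,0,0],[0,0,0.001],-1]]}}

```text
time: 7.38
eef_pos: [0.5474, 0.2393, 0.0656]
tcp_rot: [0.793, 0.609, 0.001, 0.001]
contact_force: [-0.5, 0.4, 1.8]
opening: 0.001
```

```bash
python3 feel.py 3
```

```text
[0.5474 0.2393 0.0656] [-0.0948 -0.3197  1.3712] [0.3051 1.8825]
[0.5474 0.2393 0.0656] [-0.4244 -0.1581  2.4218] [0.3051 1.8825]
[0.5474 0.2393 0.0656] [-0.7843 -0.181   2.709 ] [0.3051 1.8825]
mean [-0.4345 -0.2196  2.1673] t 7.525 quat [0.7934 0.6087 0.0012 0.0006]
```

```bash
python3 go.py .5314 .1812 .0745 -.262
```

```text
t 7.525 pos [0.5474 0.2393 0.0656] F [-0.7843 -0.181   2.709 ] op 0.0002168532930428789 q [ 0.2424  0.3051  1.8825 -0.0001  0.9514  0.5044]
turn [ 0.0023 -0.0012  0.0001] shift [-0.0602 -0.0004 -0.009 ]
```

{"api": "arm_command", "payload": {"steps": [[[0.0023,-0.0012,0],[0,0,-0.016],-1],[[0.0023,-0.0012,0],[-0.03,0,-0.02],-1],[[0.0023,-0.0012,0],[-0.0602,-0.0004,-0.016],-1],[[0.0023,-0.0012,0],[-0.0602,-0.0004,-0.0095],-1],[[0.0023,-0.0012,0],[-0.0602,-0.0004,-0.0095],-1],[[0.0023,-0.0012,0],[-0.0602,-0.0004,-0.0095],-1]]}}

```text
time: 8.28
eef_pos: [0.5317, 0.182, 0.0753]
tcp_rot: [0.793, 0.609, 0.0, 0.0]
contact_force: [-0.3, -0.2, -0.7]
opening: -0.002
```

```bash
python3 feel.py 3
```

```text
[0.5317 0.182  0.0753] [ 0.2269 -0.2574  0.3027] [0.222  1.9653]
[0.5317 0.182  0.0753] [ 0.0783 -0.7025 -0.0464] [0.222  1.9654]
[0.5316 0.1819 0.0752] [ 0.6376 -0.1886 -0.1493] [0.2219 1.9656]
mean [ 0.3143 -0.3829  0.0357] t 8.425 quat [0.7931 0.609  0.0002 0.0001]
```

{"api": "arm_command", "payload": {"steps": [[[0,0,0],[0,0,0.001],-1],[[0,0,0],[0,0,0.002],-1],[[0,0,0],[0,0,0.002],-1]]}}

```text
time: 8.8
eef_pos: [0.5315, 0.1819, 0.0731]
tcp_rot: [0.793, 0.609, 0.0, -0.0]
contact_force: [-0.3, 0.7, -0.2]
opening: -0.001
```

```bash
python3 feel.py 3
```

```text
[0.5316 0.1819 0.0731] [-0.2809 -0.0479  0.4357] [0.2251 1.9664]
[0.5316 0.1818 0.0732] [-0.2345 -1.0466 -0.3289] [0.225  1.9664]
[0.5316 0.1818 0.0732] [ 0.6991 -0.3736  0.7564] [0.225  1.9663]
mean [ 0.0612 -0.4894  0.2877] t 8.95 quat [0.7932 0.609  0.0002 0.0001]
```

{"api": "arm_command", "payload": {"steps": [[[0,0,0],[0,0,0.0008],-1],[[0,0,0],[0,0,0.0015],-1],[[0,0,0],[0,0,0.0015],-1]]}}

```text
time: 9.32
eef_pos: [0.5316, 0.1818, 0.0716]
tcp_rot: [0.793, 0.609, 0.0, 0.0]
contact_force: [-0.1, -0.3, -0.7]
opening: 0.001
```

```bash
python3 feel.py 3|tail -2
```

```text
[0.5316 0.1818 0.0717] [-0.3219 -0.2214  0.0404] [0.2273 1.9668]
mean [-0.0234  0.3835 -0.2979] t 9.475 quat [0.7931 0.609  0.0002 0.0001]
```

{"api": "arm_command", "payload": {"steps": [[[0,0,0],[0,0,0.0005],-1],[[0,0,0],[0,0,0.001],-1],[[0,0,0],[0,0,0.001],-1]]}}

```text
time: 9.85
eef_pos: [0.5316, 0.1818, 0.0707]
tcp_rot: [0.793, 0.609, 0.0, 0.0]
contact_force: [0.0, -0.4, 0.2]
opening: -0.0
```

```bash
python3 feel.py 3|tail -2
```

```text
[0.5317 0.1818 0.0707] [-0.3882  0.3995 -0.084 ] [0.2288 1.9672]
mean [-0.2057  0.153  -0.1571] t 10.0 quat [0.7932 0.609  0.0002 0.0001]
```

{"api": "arm_command", "payload": {"steps": [[[0,0,0],[0,0,0.0005],-1],[[0,0,0],[0,0,0.001],-1],[[0,0,0],[0,0,0.001],-1]]}}

```text
time: 10.38
eef_pos: [0.5316, 0.1818, 0.0696]
tcp_rot: [0.793, 0.609, 0.0, 0.0]
contact_force: [0.0, 0.2, -0.5]
opening: -0.002
```

```bash
python3 feel.py 3|tail -2
```

```text
[0.5316 0.1818 0.0697] [ 1.1725  0.4707 -0.4161] [0.2303 1.9675]
mean [0.491  0.3933 0.0885] t 10.525 quat [0.7932 0.609  0.0002 0.0001]
```

{"api": "arm_command", "payload": {"steps": [[[0,0,0],[0,0,0.0005],-1],[[0,0,0],[0,0,0.001],-1],[[0,0,0],[0,0,0.001],-1]]}}

```text
time: 10.9
eef_pos: [0.5316, 0.1818, 0.0686]
tcp_rot: [0.793, 0.609, 0.0, 0.0]
contact_force: [-0.5, 0.2, 0.1]
opening: -0.007
```

```bash
python3 feel.py 3|tail -2
```

```text
[0.5317 0.1818 0.0687] [-0.0162  0.4781  0.1797] [0.2319 1.9678]
mean [-0.0222  0.0143  0.0535] t 11.05 quat [0.7932 0.609  0.0002 0.0001]
```

{"api": "arm_command", "payload": {"steps": [[[0,0,0],[0,0,0.0005],-1],[[0,0,0],[0,0,0.001],-1],[[0,0,0],[0,0,0.001],-1]]}}

```text
time: 11.42
eef_pos: [0.5318, 0.1819, 0.0679]
tcp_rot: [0.793, 0.609, 0.0, 0.0]
contact_force: [-0.3, -0.1, 1.3]
opening: -0.0
```

```bash
python3 feel.py 3|tail -2
```

```text
[0.5318 0.1819 0.0679] [-0.1227  0.122   1.5012] [0.2333 1.968 ]
mean [-0.3745 -0.3851  1.3691] t 11.575 quat [0.7931 0.609  0.0003 0.0001]
```

{"api": "arm_command", "payload": {"steps": [[[0,0,0],[0,0,0.0005],-1],[[0,0,0],[0,0,0.001],-1],[[0,0,0],[0,0,0.001],-1]]}}

```text
time: 11.95
eef_pos: [0.5319, 0.1819, 0.0671]
tcp_rot: [0.793, 0.609, 0.0, 0.0]
contact_force: [-1.4, 0.5, 2.9]
opening: -0.004
```

```bash
python3 feel.py 3|tail -2
```

```text
[0.5319 0.1819 0.067 ] [-0.1484  0.6115  2.1613] [0.2347 1.9682]
mean [-0.4964  0.3405  2.7135] t 12.1 quat [0.7932 0.609  0.0004 0.0002]
```

{"api": "arm_command", "payload": {"steps": [[[0,0,0],[0,0,0.0005],-1],[[0,0,0],[0,0,0.001],-1],[[0,0,0],[0,0,0.001],-1]]}}

```text
time: 12.48
eef_pos: [0.5319, 0.1819, 0.0662]
tcp_rot: [0.793, 0.609, 0.0, 0.0]
contact_force: [-1.6, -0.0, 4.1]
opening: -0.001
```

```bash
python3 feel.py 3|tail -2;  python3 go.py .5161 .1236 .0745 -.262
```

```text
[0.5319 0.1819 0.0662] [-1.7335  0.3049  3.5817] [0.2361 1.9683]
mean [-1.5201 -0.0014  3.8185] t 12.625 quat [0.7931 0.609  0.0005 0.0002]
t 12.625 pos [0.5319 0.1819 0.0662] F [-1.7335  0.3049  3.5817] op 0.001687290262741082 q [0.149  0.2361 1.9683 0.0001 0.9361 0.41  ]
turn [ 0.0009 -0.0005  0.0009] shift [-0.0604 -0.0003 -0.0084]
```

{"api": "arm_command", "payload": {"steps": [[[0.0009,-0.0005,0],[0,0,-0.016],-1],[[0.0009,-0.0005,0],[-0.03,0,-0.02],-1],[[0.0009,-0.0005,0],[-0.0604,-0.0003,-0.016],-1],[[0.0009,-0.0005,0],[-0.0604,-0.0003,-0.0095],-1],[[0.0009,-0.0005,0],[-0.0604,-0.0003,-0.0095],-1],[[0.0009,-0.0005,0],[-0.0604,-0.0003,-0.0095],-1]]}}

```text
time: 13.38
eef_pos: [0.5163, 0.1243, 0.0757]
tcp_rot: [0.793, 0.609, 0.0, 0.0]
contact_force: [-0.4, -0.5, -0.0]
opening: -0.001
```

```bash
python3 feel.py 3|tail -2
```

```text
[0.5163 0.1242 0.0758] [-0.4672  0.4179  0.459 ] [0.1582 2.0398]
mean [-0.3909 -0.1093  0.1078] t 13.525 quat [0.7929 0.6093 0.0002 0.0001]
```

{"api": "arm_command", "payload": {"steps": [[[0,0,0],[0,0,0.001],-1],[[0,0,0],[0,0,0.002],-1],[[0,0,0],[0,0,0.002],-1]]}}

```text
time: 13.9
eef_pos: [0.5162, 0.1242, 0.0737]
tcp_rot: [0.793, 0.609, 0.0, 0.0]
contact_force: [-0.4, 0.9, -0.6]
opening: -0.004
```

```bash
python3 feel.py 3|tail -2
```

```text
[0.5163 0.1242 0.0738] [ 0.7445 -0.2835  0.161 ] [0.1614 2.0405]
mean [0.3074 0.3107 0.2431] t 14.05 quat [0.7929 0.6094 0.0002 0.0001]
```

{"api": "arm_command", "payload": {"steps": [[[0,0,0],[0,0,0.0005],-1],[[0,0,0],[0,0,0.001],-1],[[0,0,0],[0,0,0.001],-1]]}}

```text
time: 14.42
eef_pos: [0.5162, 0.1241, 0.0727]
tcp_rot: [0.793, 0.609, 0.0, 0.0]
contact_force: [-0.4, 0.2, -0.1]
opening: 0.0
```

```bash
python3 feel.py 3|tail -2
```

```text
[0.5163 0.1242 0.0728] [-0.9261  0.6308 -0.6026] [0.163  2.0409]
mean [-0.8005  0.4442  0.0582] t 14.575 quat [0.7929 0.6093 0.0002 0.0001]
```

{"api": "arm_command", "payload": {"steps": [[[0,0,0],[0,0,0.0005],-1],[[0,0,0],[0,0,0.001],-1],[[0,0,0],[0,0,0.001],-1]]}}

```text
time: 14.95
eef_pos: [0.5162, 0.1241, 0.0717]
tcp_rot: [0.793, 0.609, 0.0, 0.0]
contact_force: [0.1, 0.4, -0.3]
opening: -0.005
```

{"api": "arm_command", "payload": {"steps": [[[0,0,0],[0,0,0.0005],-1],[[0,0,0],[0,0,0.001],-1],[[0,0,0],[0,0,0.001],-1]]}}

```text
time: 15.32
eef_pos: [0.5164, 0.1242, 0.071]
tcp_rot: [0.793, 0.609, 0.0, 0.0]
contact_force: [-1.1, -0.7, 1.8]
opening: 0.001
```

```bash
python3 feel.py 3|tail -2
```

```text
[0.5164 0.1242 0.071 ] [0.0322 0.0093 3.6225] [0.1661 2.0414]
mean [-0.7045 -0.0855  2.7572] t 15.475 quat [0.7929 0.6094 0.0002 0.0001]
```

{"api": "arm_command", "payload": {"steps": [[[0,0,0],[0,0,0.0005],-1],[[0,0,0],[0,0,0.001],-1],[[0,0,0],[0,0,0.001],-1]]}}

```text
time: 15.85
eef_pos: [0.5164, 0.1242, 0.0704]
tcp_rot: [0.793, 0.609, 0.0, 0.0]
contact_force: [-1.3, 0.2, 5.0]
opening: 0.003
```

```bash
python3 feel.py 3|tail -2
```

```text
[0.5164 0.1242 0.0704] [-1.9927  0.5249  4.9074] [0.1671 2.0414]
mean [-1.6143  0.3733  4.9583] t 16.0 quat [0.7929 0.6094 0.0002 0.0001]
```

{"api": "arm_command", "payload": {"steps": [[[0,0,0],[0,0,0.0005],-1],[[0,0,0],[0,0,0.001],-1],[[0,0,0],[0,0,0.001],-1]]}}

```text
time: 16.38
eef_pos: [0.5165, 0.1242, 0.07]
tcp_rot: [0.793, 0.609, 0.0, 0.0]
contact_force: [-3.1, -0.2, 6.7]
opening: -0.003
```

```bash
python3 feel.py 3|tail -2
```

```text
[0.5165 0.1242 0.07  ] [-3.0237  0.4734  6.6026] [0.168  2.0412]
mean [-2.6101  0.5773  6.6156] t 16.525 quat [0.7928 0.6094 0.     0.    ]
```

{"api": "arm_command", "payload": {"steps": [[[0,0,0],[0,0,0.0005],-1],[[0,0,0],[0,0,0.001],-1],[[0,0,0],[0,0,0.001],-1]]}}

```text
time: 16.9
eef_pos: [0.5165, 0.1243, 0.0697]
tcp_rot: [0.793, 0.609, -0.0, -0.0]
contact_force: [-3.9, -0.2, 6.3]
opening: -0.002
```

```bash
python3 feel.py 3|tail -2
```

```text
[0.5166 0.1242 0.0698] [-3.5159 -0.1545  6.5456] [0.1688 2.0409]
mean [-3.4126 -0.2712  6.777 ] t 17.05 quat [ 0.7928  0.6095 -0.0001 -0.0001]
```

{"api": "arm_command", "payload": {"steps": [[[0,0,0],[0,0,0.0005],-1],[[0,0,0],[0,0,0.001],-1],[[0,0,0],[0,0,0.001],-1]]}}

```text
time: 17.42
eef_pos: [0.5165, 0.1243, 0.0694]
tcp_rot: [0.793, 0.61, -0.0, -0.0]
contact_force: [-2.7, -0.4, 7.2]
opening: 0.003
```

```bash
python3 feel.py 3|tail -2
```

```text
[0.5165 0.1243 0.0694] [-3.8223 -0.3774  6.606 ] [0.1696 2.0408]
mean [-3.4693 -0.471   6.8087] t 17.575 quat [ 0.7928  0.6095 -0.0004 -0.0002]
```

{"api": "arm_command", "payload": {"steps": [[[0,0,0],[0,0,0.0007],-1],[[0,0,0],[0,0,0.0013],-1],[[0,0,0],[0,0,0.0013],-1]]}}

```text
time: 17.95
eef_pos: [0.5164, 0.1243, 0.0684]
tcp_rot: [0.793, 0.61, -0.001, -0.0]
contact_force: [-2.5, -0.2, 5.0]
opening: 0.002
```

```bash
python3 feel.py 3|tail -2
```

```text
[0.5164 0.1243 0.0682] [-2.4646  0.5534  3.7979] [0.1715 2.0413]
mean [-2.2436 -0.0467  4.0368] t 18.1 quat [ 0.7928  0.6095 -0.0005 -0.0003]
```

{"api": "arm_command", "payload": {"steps": [[[0,0,0],[0,0,0.0006],-1],[[0,0,0],[0,0,0.001],-1],[[0,0,0],[0,0,0.001],-1]]}}

```text
time: 18.48
eef_pos: [0.5162, 0.1242, 0.0669]
tcp_rot: [0.793, 0.61, -0.001, -0.0]
contact_force: [-0.8, -0.8, 2.4]
opening: 0.001
```

```bash
python3 feel.py 3|tail -2
```

```text
[0.5163 0.1243 0.067 ] [-1.5148  0.4901  3.3854] [0.1733 2.0418]
mean [-1.3559  0.2322  2.9057] t 18.625 quat [ 0.7928  0.6095 -0.0006 -0.0003]
```

{"api": "arm_command", "payload": {"steps": [[[0,0,0],[0,0,-0.01],-1],[[0,0,0],[0,0,-0.03],-1],[[0,0,0],[0,0,-0.035],1],[[0,0,0],[0,0,-0.035],1],[[0,0,0],[0,0,-0.035],1],[[0,0,0],[0,0,-0.035],1],[[0,0,0],[0,0,-0.035],1],[[0,0,0],[0,0,-0.035],1]]}}

```text
time: 19.62
eef_pos: [0.5163, 0.1243, 0.1018]
tcp_rot: [0.793, 0.61, -0.001, -0.0]
contact_force: [0.1, -0.3, -0.7]
opening: 1.003
```

```bash
python3 - <<'E'
from go import *
c=read_camera("side");crop(c["frame"],210,120,160,160,5,"s2.png"); 
c=read_camera("top");crop(c["frame"],240,170,160,110,5,"t2.png")
plan(.5161,.1236,.034,-.262)
for n,P in (("side",[.5161,.1233,.072]),):print(proj(D[n],P))
E
```

```text
t 19.725 pos [0.5164 0.1243 0.102 ] F [ 0.8678  0.2192 -0.2152] op 0.9986007424237509 q [ 0.0451  0.1194  2.027  -0.0002  0.9968  0.3051]
turn [-0.0014  0.0006  0.0021] shift [-0.0007  0.      0.068 ]
[[295.0779 232.0853]]
```

View pics/s2.png

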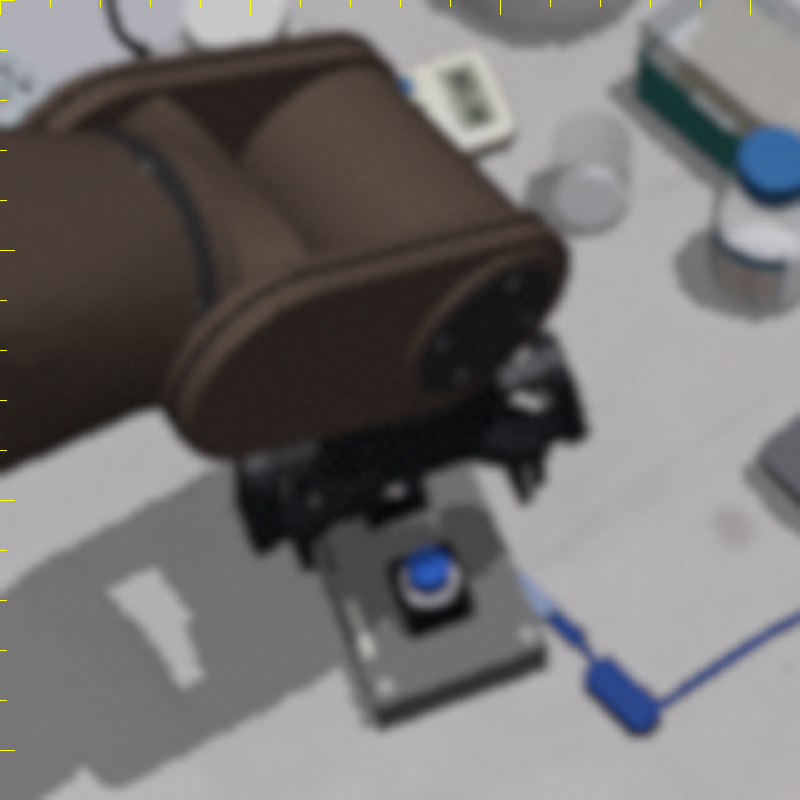

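View pics/t2.png

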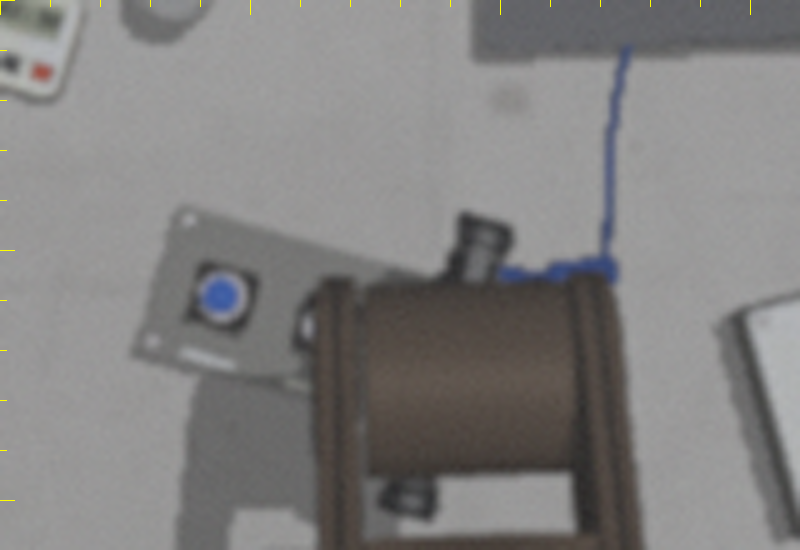

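{"api": "arm_command", "payload": {"steps": [[[-0.0014,0.0006,0.0021],[-0.0007,0,0.03],1],[[-0.0014,0.0006,0.0021],[-0.0007,0,0.055],1],[[-0.0014,0.0006,0.0021],[-0.0007,0,0.068],1],[[-0.0014,0.0006,0.0021],[-0.0007,0,0.068],1],[[-0.0014,0.0006,0.0021],[-0.0007,0,0.068],1],[[-0.0014,0.0006,0.0021],[-0.0007,0,0.068],1]], "force": 30}}

```text
time: 20.48
eef_pos: [0.517, 0.1236, 0.0351]
tcp_rot: [0.793, 0.609, 0.001, 0.001]
contact_force: [0.1, 0.5, 0.4]
opening: 1.001
```

```bash
python3 feel.py 3
```

```text
[0.5169 0.1236 0.035 ] [ 1.0204 -0.1171  0.4432] [0.2266 2.0516]
[0.5167 0.1236 0.0348] [-0.7671  0.0845  0.6111] [0.2268 2.0518]
[0.5165 0.1236 0.0346] [ 0.0015 -0.3428  0.0223] [0.2269 2.052 ]
mean [ 0.0849 -0.1251  0.3589] t 20.625 quat [0.7934 0.6087 0.0005 0.0004]
```

Close on the housing.

{"api": "arm_command", "payload": {"steps": [[[0,0,0],[0,0,0.001],0.2],[[0,0,0],[0,0,0.001],0],[[0,0,0],[0,0,0.001],-0.2],[[0,0,0],[0,0,0.001],-0.4],[[0,0,0],[0,0,0.001],-1],[[0,0,0],[0,0,0.001],-1],[[0,0,0],[0,0,0.001],-1]], "force": 35}}

```text
time: 21.5
eef_pos: [0.5167, 0.1236, 0.0338]
tcp_rot: [0.793, 0.609, 0.001, 0.001]
contact_force: [1.0, -0.3, 1.1]
opening: 0.365
```

```bash
python3 feel.py 3; python3 go.py .516 .124 .034 -.262
```

```text
[0.5167 0.1236 0.0338] [-0.4662 -0.246   1.0371] [0.2286 2.0519]
[0.5167 0.1236 0.0338] [ 1.3619 -0.0664  0.9038] [0.2286 2.052 ]
[0.5167 0.1236 0.0338] [ 0.5936 -0.2207  0.1278] [0.2286 2.052 ]
mean [ 0.4964 -0.1777  0.6896] t 21.65 quat [0.7934 0.6087 0.0007 0.0005]
t 21.65 pos [0.5167 0.1236 0.0338] F [ 0.5936 -0.2207  0.1278] op 0.3695294318759211 q [ 0.0438  0.2286  2.052  -0.      0.8594  0.3057]
turn [ 0.0016 -0.0005  0.0001] shift [ 0.0002 -0.0008 -0.0002]
```

{"api": "arm_command", "payload": {"steps": [[[0,0,0],[0,0,-0.008],-1],[[0,0,0],[0,0,-0.018],-1],[[0,0,0],[0,0,-0.03],-1],[[0,0,0],[0,0,-0.05],-1],[[0,0,0],[0,0,-0.08],-1],[[0,0,0],[0,0,-0.08],-1],[[0,0,0],[0,0,-0.08],-1]]}}

```text
time: 22.52
eef_pos: [0.516, 0.1236, 0.1132]
tcp_rot: [0.793, 0.609, 0.0, 0.0]
contact_force: [-0.6, -0.6, -1.5]
opening: 0.363
```

```bash
python3 - <<'E'
from go import *
c=read_camera("side");crop(c["frame"],210,120,160,160,5,"s3.png"); 
plan(.492,-.1038,.10,.279)
E
```

```text
t 22.575 pos [0.5156 0.1236 0.1125] F [ 0.4291 -0.7188 -1.562 ] op 0.36549272669179966 q [ 0.0437  0.1016  2.0242 -0.      1.0164  0.3057]
turn [-0.0006  0.     -0.541 ] shift [-0.2257  0.0361  0.0126]
```

View pics/s3.png

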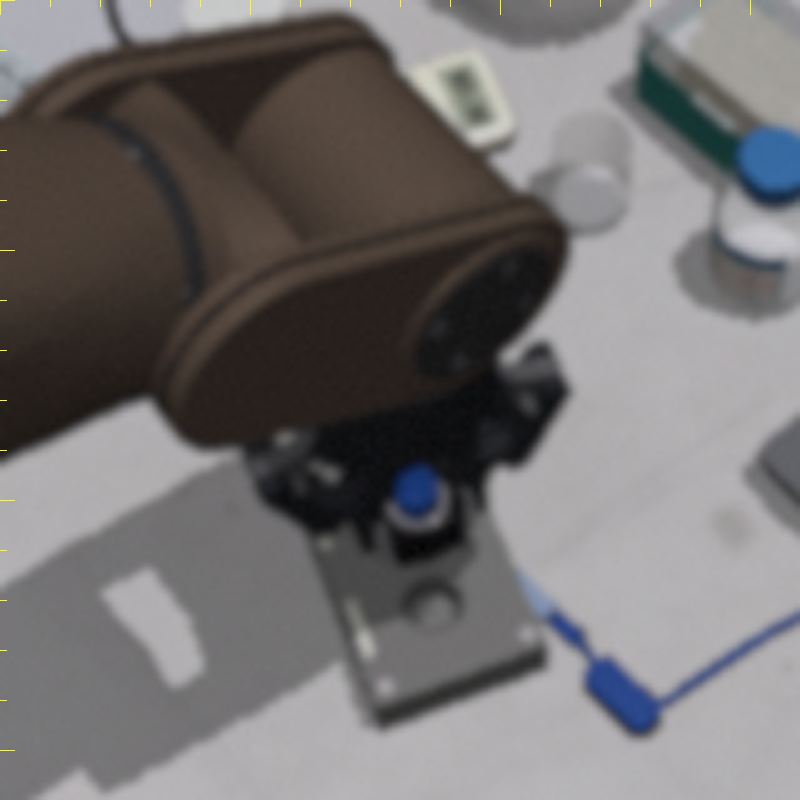

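{"api": "arm_command", "payload": {"steps": [[[-0.0006,0,-0.1],[-0.045,0.0072,0.005],-1],[[-0.0006,0,-0.22],[-0.09,0.0144,0.0126],-1],[[-0.0006,0,-0.35],[-0.135,0.0217,0.0126],-1],[[-0.0006,0,-0.45],[-0.18,0.0289,0.0126],-1],[[-0.0006,0,-0.541],[-0.21,0.0338,0.0126],-1],[[-0.0006,0,-0.541],[-0.2255,0.0364,0.0126],-1],[[-0.0006,0,-0.541],[-0.2255,0.0364,0.0126],-1],[[-0.0006,0,-0.541],[-0.2255,0.0364,0.0126],-1]]}}

```text
time: 23.58
eef_pos: [0.4921, -0.1026, 0.0995]
tcp_rot: [0.602, 0.799, 0.0, -0.001]
contact_force: [0.3, 0.4, -1.2]
opening: 0.362
```

```bash
python3 - <<'E'
from go import *
for i in range(3): c=read_camera("side"); 
crop(c["frame"],290,240,130,130,6,"s4.png"); 
c=read_camera("top");crop(c["frame"],350,190,130,110,6,"t4.png")
plan(.4925,-.1038,.078,.279)
print(proj(c,get_state()["eef_pos"]))
E
```

```text
t 23.775 pos [ 0.4924 -0.1028  0.0999] F [-0.4295 -0.1922 -2.0227] op 0.3663634409197866 q [-0.4078  0.0607  2.095   0.0001  0.986  -0.688 ]
turn [-0.     -0.0001  0.0012] shift [-0.001  -0.0002  0.0219]
[[414.6948 252.2973]]
```

View pics/s4.png

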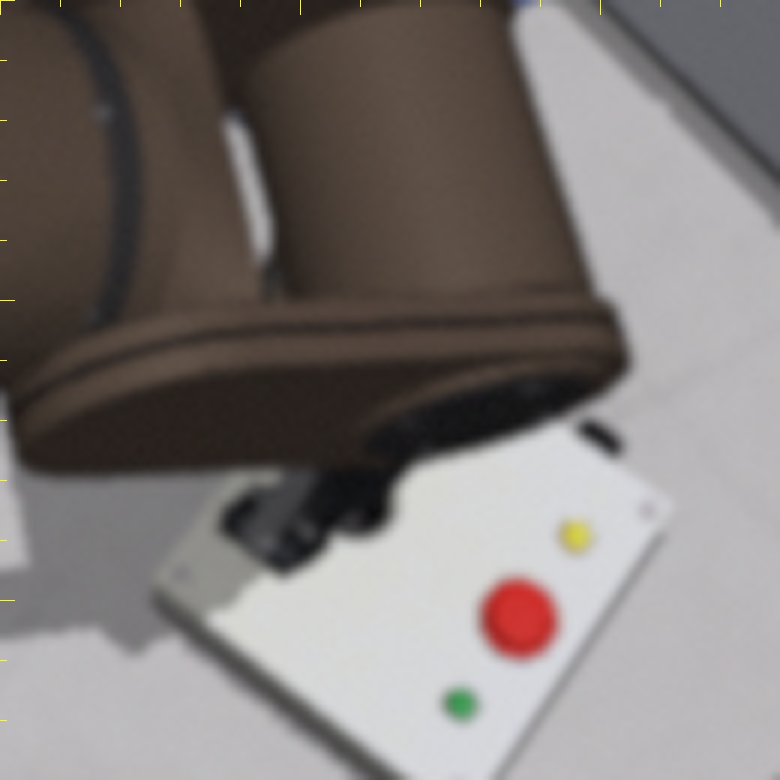

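View pics/t4.png

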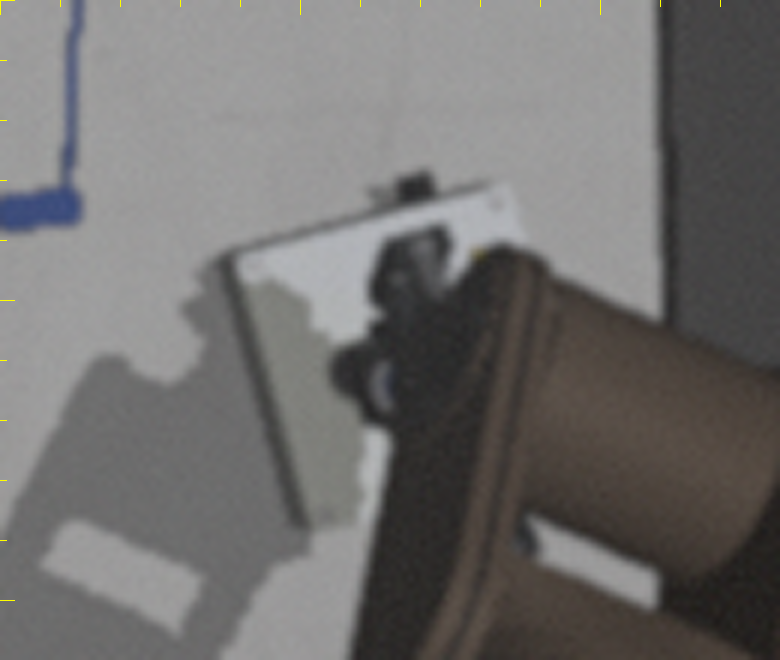

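```bash
python3 - <<'E'
from go import *
for n,(x,y) in (("top",(409,251)),("side",(349,323))):
    g=D[n]["frame"].astype(float).mean(2)[y-9:y+10,x-9:x+10]
    w=np.clip(np.percentile(g,85)-g,0,None); w[w<25]=0
    yy,xx=np.mgrid[y-9:y+10,x-9:x+10]
    uv=[(w*xx).sum()/w.sum(),(w*yy).sum()/w.sum()]; print(n,uv,back(D[n],uv,.045))
# caps by blue mask
for n,pts in (("top",[(284,229),(305,235.5),(327,241.5)]),("side",[(278,192),(287,212),(296,233.5)])):
  for (x,y),z in zip(pts,(.068,.0687,.0717)):
    x=int(x);y=int(y);f=D[n]["frame"].astype(float)[y-8:y+9,x-8:x+9]
    w=np.clip(f[...,2]-f[...,0]-30,0,None); yy,xx=np.mgrid[y-8:y+9,x-8:x+9]
    uv=[(w*xx).sum()/w.sum(),(w*yy).sum()/w.sum()]; print(n,uv,back(D[n],uv,z))
E
```

```text
top [np.float64(409.2249936799528), np.float64(251.32434482177467)] [[ 0.492  -0.1031  0.045 ]]
side [np.float64(349.07538954192216), np.float64(323.14279298629276)] [[ 0.4916 -0.1047  0.045 ]]
top [np.float64(283.6768402154399), np.float64(228.68402154398564)] [[0.5462 0.2393 0.068 ]]
top [np.float64(305.1315945465323), np.float64(234.94546532305867)] [[0.5308 0.1815 0.0687]]
top [np.float64(326.6211943793911), np.float64(241.18091334894615)] [[0.5155 0.1238 0.0717]]
side [np.float64(277.70400500625783), np.float64(191.188986232791)] [[0.5457 0.2374 0.068 ]]
side [np.float64(286.2172949002217), np.float64(211.7089800443459)] [[0.5304 0.1795 0.0687]]
side [np.float64(295.1976423375972), np.float64(232.94105843992978)] [[0.5152 0.1215 0.0717]]
```

{"api": "arm_command", "payload": {"steps": [[[0,0,0.0012],[-0.0006,0.0001,0.01],-1],[[0,0,0.0012],[-0.0006,0.0001,0.02],-1],[[0,0,0.0012],[-0.0006,0.0001,0.028],-1],[[0,0,0.0012],[-0.0006,0.0001,0.028],-1],[[0,0,0.0012],[-0.0006,0.0001,0.028],-1]]}}

```text
time: 24.4
eef_pos: [0.4928, -0.1034, 0.0719]
tcp_rot: [0.602, 0.799, 0.0, -0.0]
contact_force: [-0.2, -0.3, -2.1]
opening: 0.372
```

```bash
python3 feel.py 5; python3 go.py .4927 -.1035 .066 .279
```

```text
[ 0.493  -0.1035  0.0722] [ 0.3979  0.4377 -1.4176] [0.1067 2.1061]
[ 0.493  -0.1035  0.0723] [ 0.28  -0.836 -1.08 ] [0.1065 2.1061]
[ 0.493  -0.1035  0.0724] [-1.2008 -0.0864 -0.6513] [0.1063 2.1061]
[ 0.493  -0.1035  0.0723] [-0.7279  0.0803 -1.15  ] [0.1063 2.1061]
[ 0.4929 -0.1035  0.0723] [ 0.896  -0.2756 -1.5092] [0.1063 2.1062]
mean [-0.071  -0.136  -1.1616] t 24.65 quat [0.6019 0.7985 0.0001 0.0003]
t 24.65 pos [ 0.4929 -0.1035  0.0723] F [ 0.896  -0.2756 -1.5092] op 0.3701401939683095 q [-0.4086  0.1063  2.1062  0.0001  0.9284 -0.6876]
turn [ 0.0006  0.0004 -0.    ] shift [ 0.     -0.0002  0.0063]
```

{"api": "arm_command", "payload": {"steps": [[[0,0,0],[0,0,0.004],-1],[[0,0,0],[0,0,0.008],-1],[[0,0,0],[0,0,0.009],-1],[[0,0,0],[0,0,0.009],-1]]}}

```text
time: 25.15
eef_pos: [0.4928, -0.1034, 0.0631]
tcp_rot: [0.602, 0.799, 0.0, 0.0]
contact_force: [0.2, 0.6, -1.2]
opening: 0.367
```

```bash
python3 feel.py 4
```

```text
[ 0.4929 -0.1034  0.0632] [ 0.8414 -0.7869 -0.7084] [0.1219 2.1095]
[ 0.493  -0.1035  0.0633] [-0.2304 -0.3213 -1.7166] [0.1217 2.1093]
[ 0.493  -0.1035  0.0634] [ 0.5572  0.2014 -2.057 ] [0.1216 2.1093]
[ 0.493  -0.1035  0.0634] [ 0.2001  0.9811 -0.7473] [0.1216 2.1093]
mean [ 0.3421  0.0186 -1.3073] t 25.35 quat [0.6019 0.7986 0.0002 0.0004]
```

{"api": "arm_command", "payload": {"steps": [[[0,0,0],[0,0,0.002],-1],[[0,0,0],[0,0,0.004],-1],[[0,0,0],[0,0,0.004],-1]]}}

```text
time: 25.72
eef_pos: [0.4928, -0.1034, 0.0591]
tcp_rot: [0.602, 0.799, 0.0, 0.0]
contact_force: [0.4, 0.3, -1.4]
opening: 0.365
```

```bash
python3 feel.py 4
```

```text
[ 0.4929 -0.1034  0.0592] [ 0.467   0.0102 -1.6857] [0.1288 2.1108]
[ 0.493  -0.1035  0.0593] [ 0.6924  0.7149 -1.22  ] [0.1286 2.1107]
[ 0.493  -0.1035  0.0594] [ 1.0388 -0.4275 -0.5641] [0.1285 2.1106]
[ 0.4931 -0.1035  0.0595] [-0.667   0.4226 -1.2266] [0.1285 2.1105]
mean [ 0.3828  0.1801 -1.1741] t 25.925 quat [0.6019 0.7986 0.0002 0.0005]
```

Past the taper, still free. Onward.

{"api": "arm_command", "payload": {"steps": [[[0,0,0],[0,0,0.003],-1],[[0,0,0],[0,0,0.005],-1],[[0,0,0],[0,0,0.005],-1]]}}

```text
time: 26.3
eef_pos: [0.4928, -0.1034, 0.0541]
tcp_rot: [0.602, 0.799, 0.0, 0.0]
contact_force: [0.0, 0.2, -1.0]
opening: 0.365
```

```bash
python3 feel.py 3
```

```text
[ 0.493  -0.1034  0.0543] [ 0.2087  0.2591 -0.8137] [0.1375 2.1122]
[ 0.4931 -0.1035  0.0544] [ 0.1983  0.6752 -1.1431] [0.1374 2.1121]
[ 0.4931 -0.1035  0.0544] [ 0.6863  0.5234 -1.4897] [0.1373 2.112 ]
mean [ 0.3645  0.4859 -1.1489] t 26.45 quat [0.6019 0.7986 0.0001 0.0005]
```

{"api": "arm_command", "payload": {"steps": [[[0,0,0],[0,0,0.002],-1],[[0,0,0],[0,0,0.004],-1],[[0,0,0],[0,0,0.004],-1]]}}

```text
time: 26.82
eef_pos: [0.4929, -0.1034, 0.0501]
tcp_rot: [0.602, 0.799, 0.0, 0.0]
contact_force: [0.8, -0.1, -1.0]
opening: 0.371
```

```bash
python3 feel.py 3
```

```text
[ 0.493  -0.1035  0.0503] [ 0.0392  0.3026 -1.5759] [0.1447 2.1133]
[ 0.4931 -0.1035  0.0504] [ 0.0238  0.1635 -1.8366] [0.1445 2.1132]
[ 0.4931 -0.1035  0.0504] [-0.0971 -0.5025 -1.5587] [0.1445 2.1132]
mean [-0.0114 -0.0121 -1.6571] t 26.975 quat [0.6019 0.7985 0.0002 0.0005]
```

{"api": "arm_command", "payload": {"steps": [[[0,0,0],[0,0,0.001],-1],[[0,0,0],[0,0,0.0018],-1],[[0,0,0],[0,0,0.0018],-1]]}}

```text
time: 27.35
eef_pos: [0.4932, -0.1036, 0.0488]
tcp_rot: [0.602, 0.799, 0.0, 0.001]
contact_force: [-0.5, -0.0, -0.0]
opening: 0.37
```

```bash
python3 feel.py 3
```

```text
[ 0.4932 -0.1036  0.0488] [-0.5887  0.9038 -1.6613] [0.1476 2.1135]
[ 0.4932 -0.1036  0.0488] [0.3993 0.454  0.0416] [0.1475 2.1135]
[ 0.4932 -0.1036  0.0488] [ 0.5115  0.4116 -0.2596] [0.1476 2.1135]
mean [ 0.1074  0.5898 -0.6264] t 27.5 quat [0.6019 0.7985 0.0002 0.0006]
```

{"api": "arm_command", "payload": {"steps": [[[0,0,0],[0,0,0.0005],-1],[[0,0,0],[0,0,0.001],-1],[[0,0,0],[0,0,0.001],-1]]}}

```text
time: 27.88
eef_pos: [0.4932, -0.1036, 0.0487]
tcp_rot: [0.602, 0.799, 0.0, 0.0]
contact_force: [-4.0, 0.7, 6.8]
opening: 0.361
```

```bash
python3 feel.py 3
```

```text
[ 0.4932 -0.1036  0.0487] [-4.0176  1.7883  6.8808] [0.1481 2.113 ]
[ 0.4932 -0.1036  0.0487] [-3.2867  1.9768  7.0858] [0.1481 2.113 ]
[ 0.4932 -0.1036  0.0487] [-3.7051  1.2903  7.4611] [0.1481 2.113 ]
mean [-3.6698  1.6852  7.1426] t 28.025 quat [0.6019 0.7986 0.     0.0002]
```

{"api": "arm_command", "payload": {"steps": [[[0,0,0],[0,0,-0.0005],-1],[[0,0,0],[0,0,-0.0005],-0.2],[[0,0,0],[0,0,-0.0005],0],[[0,0,0],[0,0,-0.0005],0.4],[[0,0,0],[0,0,-0.0005],0.4],[[0,0,0],[0,0,-0.02],0.4],[[0,0,0],[0,0,-0.07],0.4],[[0,0,0],[0,0,-0.12],0.4],[[0,0,0],[0,0,-0.12],0.4]]}}

```text
time: 29.15
eef_pos: [0.4962, -0.1048, 0.1741]
tcp_rot: [0.602, 0.799, 0.001, 0.005]
contact_force: [0.2, -0.2, -0.3]
opening: 0.699
```

```bash
python3 - <<'E'
from go import *
plan(.45,.25,.2,.279)
E
```

```text
t 29.15 pos [ 0.4962 -0.1048  0.1741] F [ 0.2185 -0.1509 -0.2591] op 0.6987086962714373 q [-0.4084 -0.0369  2.0422 -0.      1.1252 -0.6876]
turn [0.0086 0.0071 0.0003] shift [ 0.3536  0.0536 -0.028 ]
```

{"api": "arm_command", "payload": {"steps": [[[0,0,0],[0.05,0.001,-0.056],0.4],[[0,0,0],[0.1,0.002,-0.056],0.4],[[0,0,0],[0.16,0.003,-0.056],0.4],[[0,0,0],[0.22,0.005,-0.056],0.4],[[0,0,0],[0.28,0.006,-0.056],0.4],[[0,0,0],[0.34,0.007,-0.056],0.4],[[0,0,0],[0.4,0.008,-0.056],0.4],[[0,0,0],[0.46,0.01,-0.056],0.4],[[0,0,0],[0.52,0.011,-0.056],0.4],[[0,0,0],[0.573,0.012,-0.056],0.4],[[0,0,0],[0.573,0.012,-0.056],0.4],[[0,0,0],[0.573,0.012,-0.056],0.4]]}}

```text
time: 30.65
eef_pos: [0.3488, 0.4489, 0.2245]
tcp_rot: [0.602, 0.799, -0.0, 0.005]
contact_force: [-0.1, 0.2, -0.1]
opening: 0.699
```

```bash
python3 - <<'E'
from go import *
a=read_camera("side");b=read_camera("top")
crop(b["frame"],240,190,220,100,3,"t5.png")
crop(a["frame"],310,260,110,110,6,"s5b.png");crop(b["frame"],375,205,90,75,8,"t5b.png")
crop(a["frame"],240,130,130,140,4,"s5.png")
s=get_state();print(s["time"],s["eef_pos"],s["contact_force"])
for n,c,P in (("t",b,0),("s",a,0)):
    for x,y in (proj(c,[.492,-.1036,.0855])[0],):
        x=int(x);y=int(y);f=c["frame"].astype(float)[y-9:y+10,x-9:x+10]
        w=np.clip(f[...,2]-f[...,0]-30,0,None); yy,xx=np.mgrid[y-9:y+10,x-9:x+10]
        uv=[(w*xx).sum()/w.sum(),(w*yy).sum()/w.sum()]; print(n,uv,back(c,uv,.0867))
E
```

```text
30.75 [0.3495 0.4484 0.2253] [-0.7204 -0.829   0.3079]
t [np.float64(413.17026378896884), np.float64(252.55395683453239)] [[ 0.491  -0.1025  0.0867]]
s [np.float64(349.64599714081487), np.float64(317.9572909220872)] [[ 0.491  -0.1042  0.0867]]
```

View pics/t5.png

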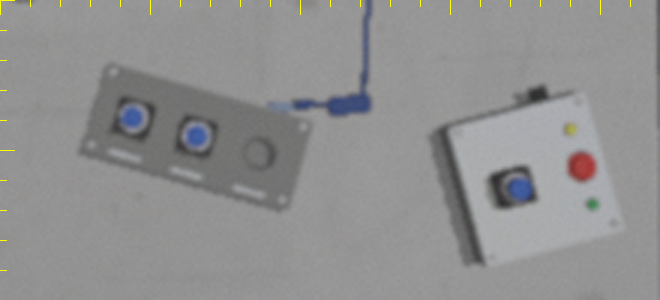

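View pics/t5b.png

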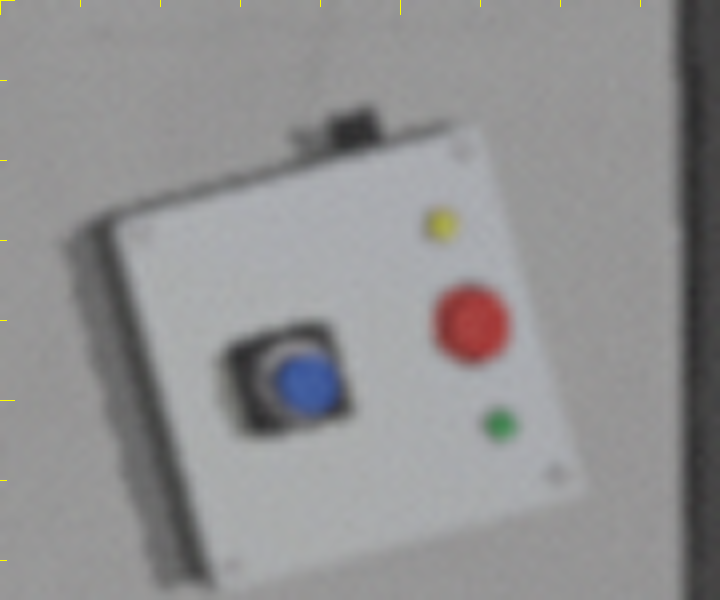

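View pics/s5b.png

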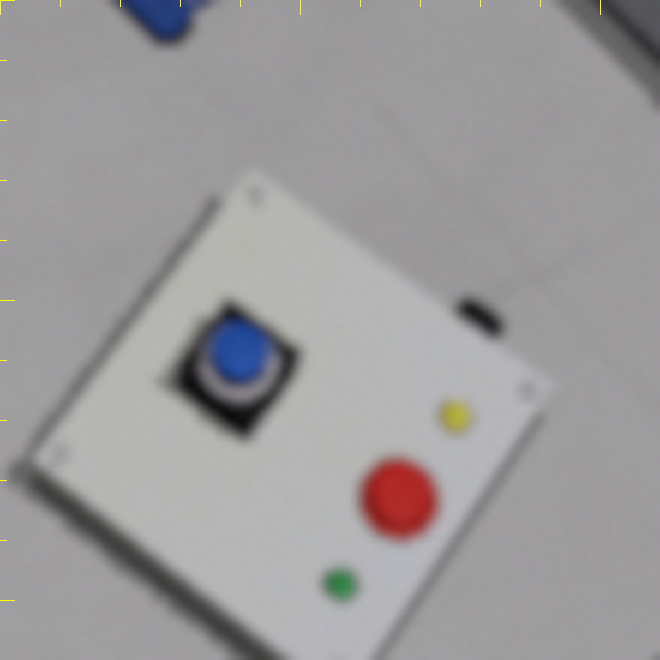

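View pics/s5.png

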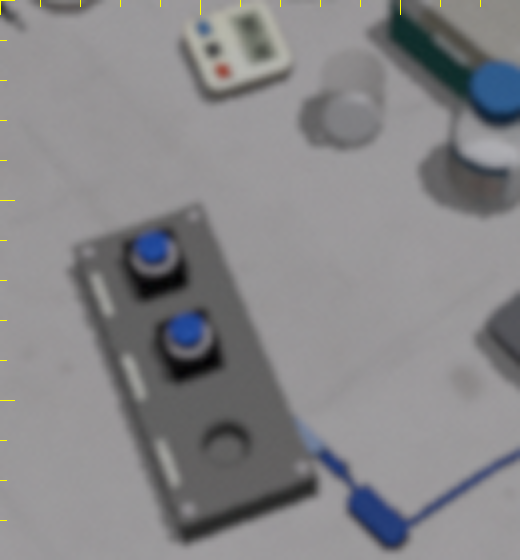

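```bash
python3 -c "
from plant import *
print(sign_off())"
```

```text
the job is handed in; nothing more can be done
None
```

The snapping switch was the one in jig_hole0. I moved it into the control box hole and handed the job in at about 31 s; no verdict was reported.

- **Pressing:** jig_hole2 climbed by about 0.8 N/mm and jig_hole1 by about 1.5 N/mm. I pressed both only about 2.5 mm. jig_hole0 climbed to about 6.8 N, then fell to 2.9 N at just over 4 mm of travel. The highest vertical force I read was about 7 N (about 8 N with its sideways part), under the 12 N limit.
- **Seating:** the switch went in without resistance and stopped where I expected a full seat (tool at z 0.0487 m, predicted 0.0488 m). The force there rose to about 7 N, and then I released it.
- **Last pictures:** the cap is about 1 mm from the hole centre in both cameras and the switch looks upright. I did not measure its tilt. The two soft switches are still in their sockets, and the beaker, bottle and timer look unmoved. The petri dish was not in these last pictures, but the arm never went low near it. The arm is clear of everything.
- **Disagreement:** the two cameras differ by about 1.5 mm on the hole position, within their stated 2 mm each.

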